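Click the drying-fan dial round to the long mark and start it

ROBOT

A 6-joint arm with a two-finger parallel gripper is mounted at the origin on the work surface. World frame = base frame: x ahead of the robot, y to its left, z up, the work surface at z = 0. Lengths are in m, angles in rad, forces in N, time in s.
With the tool pointing down it reaches from about 0.4 to 0.825 m from the base axis. Payload 7 kg.
Tool frame: the origin (TCP) lies at the very end of the fingers, on their centre line; the grasp point (between the pads) lies 19 mm behind it; z points along the fingers, y is the direction in which the jaws open and shut (so a half turn about z gives the same grasp; the last joint's range is limited). The gripper opens to 88 mm and grips with 3 to 60 N. Pads are 19 mm wide; open, the fingers measure 130 mm over their backs; the gripper's body (78 mm by 193 mm) begins 47 mm behind the grasp point.
Start: joints at [1.449, 0.359, 0.012, 0, -1.224, -0.288], TCP at [0.269, 0.619, 0.227] pointing down, gripper open.
Joint ranges: [-3.07, 3.07], [-1.43, 2.12], [-1.02, 1.25], [-3.03, 1.67], [-3.05, -0], [-3.03, 3.03]. Speed limits (rad/s): [2.39, 2.39, 3.01, 3.14, 3.14, 3.14].

INTERFACE

Orientations are given as [roll, pitch, yaw] about the fixed x, y, z axes, in that order (R = Rz(yaw) Ry(pitch) Rx(roll)).
In Python, from station import arm, eyes, job, outline_of gives the robot as it stands.
- The arm moves only by the tool apply_moves, never from a script. Its argument "moves" is a list of rows, each a list of 5 numbers: the opening, from -1 (shut) to 1 (fully open), then the shift along the tool's x, y, z in m, then the turn about the tool's z in rad. A call has 1 to 12 rows; each row shifts and turns the commanded pose from where the row before left it, along the tool's axes as they then stand; what a row does not reach is not made up. A row lasts 1/12 s, in which the tool goes at most 41.7 mm and 7.16 degrees, less where a joint would pass 70% of its speed; a pose out of reach is approached as far as the arm can. A call with a gripper value outside its range is refused whole. The fingers move at their own pace and stop on an object; "newtons" is the grip in N (left out, the last holds). Time passes only in rows, so rows that do not move let the fingers close. It gives the time, the measured TCP pose, the force and the opening at its end, in the units of the state.
- arm.get_state(): the state, without advancing time (a new reading comes with each control period).
- eyes.grab_frame(name): name is "side" or "top" or "wrist"; returns a dict with "color" (480x640x3 uint8, red, green, blue), "z_map" (480x640 float32, m along the optical axis (not along the pixel's ray), 0 where there is no reading), "camera_matrix" (3x3 intrinsics, pixels), "extrinsics" (4x4, takes a point from camera to world coordinates). Camera axes: x right, y up, looking along -z (the intrinsics and any distortion apply to the point x, -y, -z); pixel columns grow to the right and rows downward; lengths in m; the calibration is good to about 2 mm. A picture is of the moment at which its call begins.
- job.job_done(): hands the job in, once; it reports no verdict.
Trained networks look in a picture, given as the dict that the camera call returned (one of the last four; its "shot" number tells which), for a name from the list of things; names that differ only in an ending like _2 or _b are one class to them, and where a whole thing is asked for, a point or a joint stands for the part that bears it (a point fixed in the world has none). Each returns a list of dicts, best first, with "score" (0 to 1); they miss things now and then, are a little off and sometimes report something else, mostly with a low value. They report only what shows in the picture. A call takes as long as a camera call.
- outline_of(label, picture): "region" (480x640 bool, what is visible of it) and "extent" ([left, top, right, bottom] in pixels, round what is visible of it).
The state is a dict: "t": time; "q": joint angles; "qd": joint speeds; "joint_efforts": joint torques, N m; "eef_pos": TCP position; "ee_rot": TCP orientation; "force": force on the tool from outside, world axes, zero at the start; "moment": the same for the moment, N m; "width": finger opening in m.
Only numpy, scipy, OpenCV 4.12 (cv2) and the standard library are available. Lean on these libraries where they do the work, as an engineer would, in place of code of your own. Each camera call takes 0.05 s, during which the arm holds its last target.

TASK

On the drying fan's control box, turn the wide knurled dial clockwise (seen from above) with a fingertip on its top or rim until its pointer line clicks into place at the long mark, without going past it; only then press the start button beside the dial all the way down and let it go. Only touch and push, grasp nothing, and leave everything else on the shelf where it is.

Things in the scene. Friction and masses are not known exactly. Their poses are not given: they have to be found in the camera images.
- unit: Drying-fan control box, white plastic, 160 (x) x 220 (y) x 55 mm tall, fixed to the shelf. Origin: centre of its underside; z up; -x is the face with vent slots, towards the robot, box turned by up to 0.45 rad. In its frame the dial's axis is at x 0, y +30 mm and the start button at x 0, y -78 mm.
- dial (a joint): Dial angle (rad): 0 = pointer at the long mark, grows clockwise seen from above; at v the pointer is v clockwise from the box's +x. Spring detents at ... -1.571, -1.047, -0.524, 0, +0.524 ..., crests half way between: past a crest it snaps on, short of it it springs back. Starts 1 to 3 clicks before the long mark (negative). A crest takes about 0.06 N m; stops at -1.75 and +1.2.
- dial_center (a point): Centre of the dial's flat top face, on its upright axis, 78 mm above the shelf. The dial is a grey disc of 100 mm diameter (too wide to grasp) and 22 mm thick, knurled round the rim, standing 1 mm clear of the box's top. Ordinary plastic friction, nothing sticks out; a fingertip pressing with about 9 N, 34 mm from the axis, turns it.
- dial_pointer (a point): Outer end of the white pointer line on the dial's top, 47 mm from the axis; the line is flush, 4 mm wide, and runs from 13 to 47 mm from the axis and down the rim.
- long_mark (a point): Middle of the long mark (21 x 6 mm, printed on the box's top), 65 mm from the dial's axis in the box's +x direction, 55 mm above the shelf. The other settings have short marks, 7 mm long, every 30 degrees round the dial.
- start (a joint): Start button: 0 = up, 0.006 m = fully down; a spring returns it; 5 N holds it fully down. Fully down means at least 0.0045.
- start_top (a point): Centre of the start button's flat round top (28 mm diameter, grey, in a low grey collar on the box's top); moves down with the button.
- mug: Brown ceramic mug, 80 mm wide, 92 mm tall, loose, beside the box. Origin under its centre. Leave alone.
- tub: Closed round tub, 68 mm wide, 85 mm tall, loose, beside the box. Origin under its centre. Leave alone.
- scoop: Empty blue plastic scoop, cup 64 mm wide, 48 mm tall, with a handle reaching 113 mm from the cup's axis along its -x. Loose, behind the box. Origin under the cup. Leave alone.
- lint_trap: Steel mesh lint trap, flat frame 90 x 150 x 16 mm, loose, behind the box. Origin under its centre. Leave alone.
- hanger_left: White plastic hanger lying flat, 400 mm wide, 10 mm thick, loose, at the robot's left. Leave alone.
- hanger_right: White plastic hanger lying flat, 400 mm wide, 10 mm thick, loose, at the robot's right. Leave alone.

How it is judged:
On the way, in this order (a step that is already met when the one before it is completed fails the run):
1. the dial's pointer has clicked in at the long mark (value of joint dial between -0.12 and 0.12 rad), for 0.2 s.
2. the start button is pressed fully down (value of joint start above 0.0045 m), for 0.04 s.
At the end, for the whole second after the job is handed in: The dial rests within 0.10 rad of the long mark, the button was pressed at least 4.5 mm down after that and is up again (under 1.5 mm), and mug, tub, scoop, lint trap and hangers are within 25 mm of where they were (value of joint dial between -0.1 and 0.1 rad and velocity of joint dial between -0.05 and 0.05 rad/s and value of joint start below 0.0015 m and distance of each of mug, tub, scoop, lint_trap, hanger_left, hanger_right from where it was at the start of the episode below 0.025 m); the robot touches nothing.
It fails at once if the dial was turned past the crest beyond the long mark (value of joint dial above 0.27 rad).
It fails at once if the start button was pressed before the dial had reached the long mark (value of joint start above 0.0045 m and value of joint dial below -0.26 rad).
It fails at once if something that was to be left alone was lifted or shoved (distance of any of mug, tub, scoop, lint_trap, hanger_left, hanger_right from where it was at the start of the episode above 0.025 m).
It fails at once if something that was to be left alone was tipped (angle between any of mug, tub, scoop, lint_trap, hanger_left, hanger_right's own z axis and vertical above 0.35 rad).
It also fails if it takes over 54 s, if anything falls off the work surface, if the arm or the gripper's body presses on something with over 40 N, if the wrist force passes 120 N, or if a joint passes its speed limit or range.

## Working session

There is one attempt and no reset: what is moved stays moved. The work goes in short steps, Python scripts to look and compute and a tool call to move; the robot and the scene stay as the last step left them, time stands still between calls to the robot, and variables do not carry over. Pictures are saved under pics/ and viewed, and the job is handed in when it is done.

Besides the shell and the picture viewer there is one more tool, called after ">>>" by a JSON object that holds its "name" and its "arguments", one argument or row to a line. apply_moves: Moves the arm, as the interface text tells. Its arguments: {"type":"object","properties":{"moves":{"type":"array","items":{"type":"array","items":{"type":"number"}}},"newtons":{"type":"number"}},"required":["moves"]}

```bash
mkdir -p pics; ls
python3 - <<'E'
from station import arm, eyes
import cv2,pickle
s=arm.get_state(); print(s)
for n in ["top","side","wrist"]:
    f=eyes.grab_frame(n); pickle.dump(f,open(f"pics/{n}0.pkl","wb"))
    cv2.imwrite(f"pics/{n}0.png",f["color"][:,:,::-1]); print(n,f["camera_matrix"].tolist(),f["extrinsics"].round(3).tolist(),[k for k in f])
E
```

```text
pics
{'t': 0.0, 'q': array([ 1.44907391e+00,  3.59355316e-01,  1.09890454e-02, -4.03015116e-04,
       -1.22415191e+00, -2.88089806e-01]), 'qd': array([ 0.00131478, -0.00033389, -0.00039967, -0.00139641, -0.00097259,
       -0.00021966]), 'joint_efforts': array([-3.55941229e-03, -5.82599759e+01,  2.93879592e+01,  7.02412561e+00,
        6.74419943e-02, -2.52815908e-04]), 'eef_pos': array([0.268755  , 0.6185843 , 0.22560324]), 'ee_rot': array([ 3.13983410e+00, -1.26028391e-04, -4.09949360e-01]), 'force': array([ 0.49459485, -0.74673337, -0.25354985]), 'moment': array([-0.00508284, -0.03582814,  0.02678895]), 'width': 0.08769197957586769}
top [[516.4393494581385, 0.0, 319.189237050412], [0.0, 516.4393494581385, 238.80274637476487], [0.0, 0.0, 1.0]] [[-0.058, 0.972, -0.226, 0.241], [-0.998, -0.055, 0.018, 0.018], [0.005, 0.227, 0.974, 1.48], [0.0, 0.0, 0.0, 1.0]] ['color', 'z_map', 'camera_matrix', 'extrinsics', 'shot']
side [[472.67376498001676, 0.0, 318.8818205047774], [0.0, 472.67376498001676, 248.59286709945863], [0.0, 0.0, 1.0]] [[0.992, 0.093, -0.086, 0.453], [-0.125, 0.627, -0.769, -1.052], [-0.018, 0.773, 0.634, 0.942], [0.0, 0.0, 0.0, 1.0]] ['color', 'z_map', 'camera_matrix', 'extrinsics', 'shot']
wrist [[393.34050162039205, 0.0, 322.5108659728023], [0.0, 393.34050162039205, 244.44479112320082], [0.0, 0.0, 1.0]] [[-0.399, 0.872, 0.285, 0.346], [-0.917, -0.379, -0.124, 0.585], [0.0, -0.31, 0.951, 0.383], [0.0, 0.0, 0.0, 1.0]] ['color', 'z_map', 'camera_matrix', 'extrinsics', 'shot']
```

View pics/top0.png

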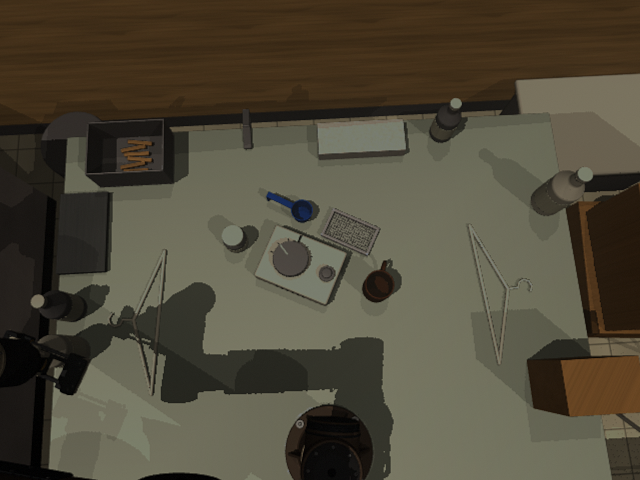

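View pics/side0.png

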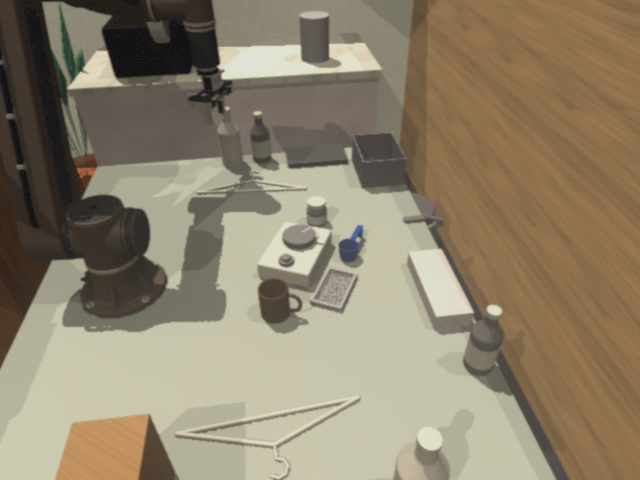

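```bash
cat > h.py <<'E'
import numpy as np
def world(f,mask=None):
    K=f["camera_matrix"];z=f["z_map"];v,u=np.mgrid[:480,:640]
    P=np.stack([(u-K[0,2])/K[0,0]*z,-(v-K[1,2])/K[1,1]*z,-z],-1)
    T=f["extrinsics"];return P@T[:3,:3].T+T[:3,3]
def proj(f,p):
    T=f["extrinsics"];K=f["camera_matrix"];c=(np.asarray(p)-T[:3,3])@T[:3,:3]
    return K[0,2]+K[0,0]*c[...,0]/-c[...,2], K[1,2]-K[1,1]*c[...,1]/-c[...,2]
E
python3 - <<'E'
from station import eyes,outline_of
import numpy as np
from h import *
for n in ["top","side"]:
    f=eyes.grab_frame(n); W=world(f)
    for l in ["dial","start","dial_pointer","unit","long_mark","mug","tub","scoop"]:
        for d in outline_of(l,f)[:2]:
            m=d["region"]&(f["z_map"]>0); p=W[m]
            print(n,l,round(d["score"],2),d["extent"],m.sum(),np.median(p,0).round(4) if m.any() else "",p.mean(0).round(4) if m.any() else "", np.percentile(p,98,axis=0).round(3) if m.any() else "")
E
```

```text
top dial_pointer 0.71 [273.1, 240.2, 309.3, 276.4] 1044 [0.5166 0.0749 0.0774] [0.517  0.0749 0.0768] [0.563 0.12  0.084]
top unit 0.74 [259.3, 222.9, 345.4, 301.3] 4435 [0.4996 0.0466 0.0562] [0.5006 0.0472 0.0597] [0.599 0.156 0.082]
top long_mark 0.74 [252.7, 226.2, 349.2, 308.5] 4430 [0.5001 0.0469 0.0562] [0.5006 0.0473 0.0601] [0.599 0.158 0.082]
top long_mark 0.7 [322.1, 209.3, 375.8, 256.9] 490 [ 0.6055 -0.0892  0.0137] [ 0.6026 -0.0925  0.0121] [ 0.666 -0.024  0.022]
top mug 0.84 [362.1, 260.0, 395.0, 303.2] 793 [ 0.4372 -0.1699  0.0186] [ 0.4363 -0.1677  0.0362] [ 0.487 -0.125  0.094]
top mug 0.3 [469.2, 225.6, 529.0, 366.5] 1247 [ 0.405  -0.4848  0.0077] [ 0.4012 -0.4915  0.007 ] [ 0.584 -0.454  0.016]
top tub 0.94 [221.6, 223.6, 245.1, 249.9] 511 [0.5823 0.2266 0.0824] [0.5831 0.227  0.0726] [0.614 0.257 0.091]
top tub 0.6 [321.4, 264.3, 334.5, 276.0] 99 [ 0.4727 -0.0231  0.0759] [ 0.4728 -0.0229  0.0752] [ 0.489 -0.01   0.082]
top scoop 0.71 [267.2, 191.9, 314.5, 224.1] 584 [0.6815 0.0493 0.0331] [0.679  0.0573 0.0266] [0.717 0.132 0.052]
side dial 0.85 [284.6, 225.5, 31
[... 207 characters left out ...]
e unit 0.61 [258.4, 219.9, 330.5, 286.9] 3269 [0.5009 0.0125 0.0557] [0.5002 0.0142 0.0542] [0.604 0.14  0.081]
side long_mark 0.95 [253.7, 222.8, 331.0, 286.9] 3369 [0.501  0.012  0.0556] [0.5006 0.0143 0.0532] [0.604 0.146 0.081]
side long_mark 0.63 [306.3, 194.1, 326.3, 225.5] 614 [0.5878 0.212  0.0535] [0.5883 0.2231 0.0509] [0.633 0.382 0.089]
side mug 0.7 [255.5, 277.3, 298.8, 323.7] 1391 [ 0.4317 -0.1863  0.0574] [ 0.4332 -0.1719  0.0548] [ 0.493 -0.125  0.094]
side tub 0.59 [305.4, 193.1, 327.7, 226.4] 580 [0.5867 0.2113 0.0572] [0.5874 0.2202 0.0536] [0.621 0.349 0.089]
side scoop 0.74 [335.3, 225.4, 364.1, 261.5] 543 [0.6712 0.0587 0.0337] [0.6734 0.0574 0.0307] [0.722 0.144 0.05 ]
```

Run:
```python
import pickle,cv2,numpy as np
from h import *
f=pickle.load(open("pics/top0.pkl","rb"));g=pickle.load(open("pics/side0.pkl","rb"))
a=cv2.resize(f["color"][215:315,250:355],None,fx=5,fy=5,interpolation=cv2.INTER_CUBIC)
cv2.imwrite("pics/topz.png",a[:,:,::-1])
b=cv2.resize(g["color"][215:295,250:340],None,fx=7,fy=7,interpolation=cv2.INTER_CUBIC)
cv2.imwrite("pics/sidez.png",b[:,:,::-1])
W=world(f); 
for l,m in [("dialtop",np.abs(W[...,2]-.078)<.004)]:
    p=W[m]; p=p[np.linalg.norm(p[:,:2]-[.5166,.0745],axis=1)<.06]
    (c,r)=cv2.minEnclosingCircle(p[:,:2].astype(np.float32)); print(l,p.mean(0),c,r)
# top face
m=np.abs(W[...,2]-.055)<.005; p=W[m]; p=p[np.linalg.norm(p[:,:2]-[.5,.046],axis=1)<.15]
print(cv2.minAreaRect((p[:,:2]*1000).astype(np.float32)))
c=np.array([.5166,.0745]);yaw=-.424
print("mark expected px",proj(f,[c[0]+.065*np.cos(yaw),c[1]+.065*np.sin(yaw),.055]))
for k in range(4):
    a=yaw+k*.5236; print(k,"pointer px",proj(f,[c[0]+.047*np.cos(a),c[1]+.047*np.sin(a),.078]),proj(g,[c[0]+.047*np.cos(a),c[1]+.047*np.sin(a),.078]))
```

```text
dialtop [0.5183364  0.07501122 0.07790233] (0.5186007022857666, 0.07485560327768326) 0.050459280610084534
((529.6253051757812, 36.37168884277344), (219.35491943359375, 213.11709594726562), 64.4011459350586)
mark expected px (np.float64(299.3877112117186), np.float64(238.71639990169427))
0 pointer px (np.float64(296.7486619814435), np.float64(242.72028093305303)) (np.float64(312.942815028437), np.float64(236.46759426522308))
1 pointer px (np.float64(288.0597192081108), np.float64(241.82301651265337)) (np.float64(313.3159525930176), np.float64(231.51824419638376))
2 pointer px (np.float64(280.00933145513784), np.float64(245.291850186627)) (np.float64(309.6534893193019), np.float64(227.3062320107534))
3 pointer px (np.float64(274.7238832640514), np.float64(252.23138802075243)) (np.float64(303.01896560621293), np.float64(224.8852964061136))
```

View pics/topz.png

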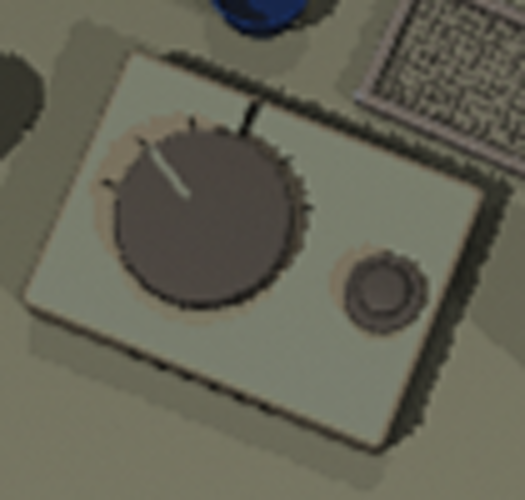

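View pics/sidez.png

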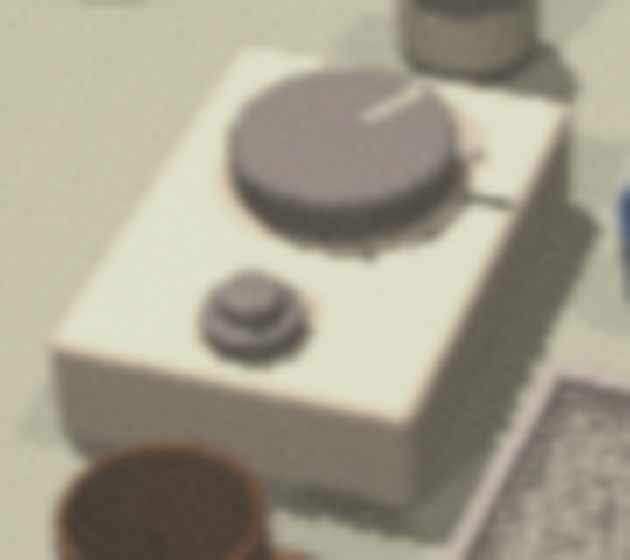

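The top view shows the pointer end at about (280,244). That is two clicks before the long mark, which is at (299,238), so the dial reads about -1.047. The box is at yaw ≈ -0.42, with the dial centre at ≈ (0.5175, 0.0748). I'll close the fingers and go above the dial's near edge.

>>> {"name": "apply_moves", "arguments": {
  "moves": [
    [-1,0.017,0.017,0,0],
    [-1,0.017,0.017,0,0],
    [-1,0.017,0.017,0,0],
    [-1,0.017,0.017,0,0],
    [-1,0.017,0.017,0,0],
    [-1,0.017,0.017,0,0],
    [-1,0.017,0.017,0,0],
    [-1,0.017,0.017,0,0],
    [-1,0.017,0.017,0,0],
    [-1,0.017,0.017,0,0],
    [-1,0.017,0.017,0,0],
    [-1,0.017,0.017,0,0]
  ],
  "newtons": 10
}}

```text
t: 2.05
eef_pos: [0.3753, 0.35, 0.2271]
ee_rot: [-3.14, -0.0, -0.41]
force: [-0.3, -0.4, -0.0]
width: 0.0132
```

>>> {"name": "apply_moves", "arguments": {
  "moves": [
    [-1,0.017,0.017,0,0],
    [-1,0.017,0.017,0,0],
    [-1,0.017,0.017,0,0],
    [-1,0.017,0.017,0,0],
    [-1,0.017,0.017,0,0],
    [-1,0.017,0.017,0,0],
    [-1,0.017,0.017,0,0],
    [-1,0.017,0.017,0,0],
    [-1,0.017,0.017,0,0],
    [-1,0.017,0.017,0,0],
    [-1,0.017,0.017,0,0],
    [-1,0,0,0,0]
  ]
}}

```text
t: 3.05
eef_pos: [0.4728, 0.1022, 0.2269]
ee_rot: [-3.141, -0.001, -0.412]
force: [-0.1, 0.1, -0.2]
width: 0.0004
```

```bash
cat >> h.py <<'E'
def go(s,x,y,z):
    from scipy.spatial.transform import Rotation as R
    r=R.from_euler("xyz",s["ee_rot"]).as_matrix()
    return (r.T@(np.array([x,y,z])-s["eef_pos"])).round(4)
E
python3 - <<'E'
from station import arm
from h import *
s=arm.get_state(); print(s); print(go(s,.5175-.035,.0748,.09))
E
```

```text
{'t': 3.05, 'q': array([ 6.21018480e-01,  3.84073158e-02, -3.95950161e-01,  6.74447828e-04,
       -1.13566021e+00,  5.37700624e-01]), 'qd': array([ 0.04793388, -0.00434926, -0.00327597, -0.01160296,  0.00623001,
       -0.08008938]), 'joint_efforts': array([-1.19847815e+00, -3.17659271e+01,  2.81930995e+01,  6.77248612e+00,
        1.78381131e-02,  8.10731873e-01]), 'eef_pos': array([0.47283458, 0.10217085, 0.22693718]), 'ee_rot': array([-3.14123732e+00, -9.24228763e-04, -4.11793322e-01]), 'force': array([-0.11988555,  0.05375235, -0.23397199]), 'moment': array([ 0.0667313, -0.025779 ,  0.0313269]), 'width': 0.00038537125124399546}
[0.0197 0.0213 0.1369]
```

>>> {"name": "apply_moves", "arguments": {
  "moves": [
    [-1,0.0065,0.007,0.02,0],
    [-1,0.0065,0.007,0.03,0],
    [-1,0.0067,0.0073,0.03,0],
    [-1,0,0,0.03,0],
    [-1,0,0,0.018,0],
    [-1,0,0,0,0],
    [-1,0,0,0.004,0],
    [-1,0,0,0,0]
  ]
}}

```text
t: 3.72
eef_pos: [0.4821, 0.0779, 0.0953]
ee_rot: [-3.141, -0.001, -0.409]
force: [-0.4, -0.7, 0.1]
width: 0.0005
```

Run:
```python
from station import arm
from h import *
s=arm.get_state(); print(s['eef_pos'],s['force'],s['q'],go(s,.5175-.035,.0748,.078))
```

```text
[0.48212236 0.07786332 0.09530131] [-0.38638981 -0.66254486  0.12158275] [ 5.63966501e-01  1.84200003e-01 -5.68541318e-01  3.97205518e-04
 -8.16737056e-01  5.97307567e-01] [0.0015 0.0027 0.0173]
```

>>> {"name": "apply_moves", "arguments": {
  "moves": [
    [-1,0.0015,0.0025,0.008,0],
    [-1,0,0,0.006,0],
    [-1,0,0,0.002,0],
    [-1,0,0,0,0],
    [-1,0,0,0,0]
  ]
}}

```text
t: 4.13
eef_pos: [0.4818, 0.0745, 0.0787]
ee_rot: [-3.141, -0.0, -0.41]
force: [0.2, 0.3, 0.4]
width: 0.0003
```

>>> {"name": "apply_moves", "arguments": {
  "moves": [
    [-1,0,0,0.001,0],
    [-1,0,0,0,0],
    [-1,0,0,0,0]
  ]
}}

```text
t: 4.38
eef_pos: [0.482, 0.0745, 0.0782]
ee_rot: [-3.141, -0.001, -0.409]
force: [-2.0, 1.1, 6.2]
width: 0.0004
```

>>> {"name": "apply_moves", "arguments": {
  "moves": [
    [-1,0,0,0.001,0],
    [-1,0,0,0,0],
    [-1,0,0,0,0]
  ]
}}

```text
t: 4.63
eef_pos: [0.482, 0.0745, 0.0781]
ee_rot: [-3.141, -0.001, -0.409]
force: [-6.1, 0.2, 16.0]
width: 0.0005
```

>>> {"name": "apply_moves", "arguments": {
  "moves": [
    [-1,-0.0011,-0.0029,0,0.0873],
    [-1,-0.0011,-0.0029,0,0.0873],
    [-1,-0.0011,-0.0029,0,0.0873],
    [-1,-0.0011,-0.0029,0,0.0873],
    [-1,-0.0011,-0.0029,0,0.0873],
    [-1,-0.0011,-0.0029,0,0.0873],
    [-1,0,0,0,0]
  ]
}}

```text
t: 5.22
eef_pos: [0.4861, 0.0927, 0.078]
ee_rot: [3.141, 0.0, -0.939]
force: [-11.2, 2.5, 20.9]
width: 0.0004
```

```bash
cat > look.py <<'E'
import sys,cv2,numpy as np
from station import arm,eyes
from h import *
n=sys.argv[1]
s=arm.get_state(); p=s['eef_pos']; d=p[:2]-[.5175,.0748]
print(s['t'],p,s['ee_rot'],s['force'],"r",np.hypot(*d),"ang",np.degrees(np.arctan2(d[1],d[0])))
f=eyes.grab_frame("top");g=eyes.grab_frame("side")
a=cv2.resize(f["color"][205:305,250:350],(500,500),interpolation=cv2.INTER_CUBIC)
b=cv2.resize(g["color"][210:280,250:330],(400,350),interpolation=cv2.INTER_CUBIC)
o=np.zeros((500,800,3),np.uint8);o[:,:500]=a;o[:263,500:]=cv2.resize(b,(300,263));
cv2.imwrite(f"pics/{n}.png",o[:,:,::-1])
E
python3 look.py l1
```

```text
5.2167 [0.48606259 0.09271065 0.07799728] [ 3.14140813e+00  4.83844488e-04 -9.38666568e-01] [-11.18177118   2.45165572  20.93915454] r 0.036181518580796906 ang 150.32879834932714
```

View pics/l1.png

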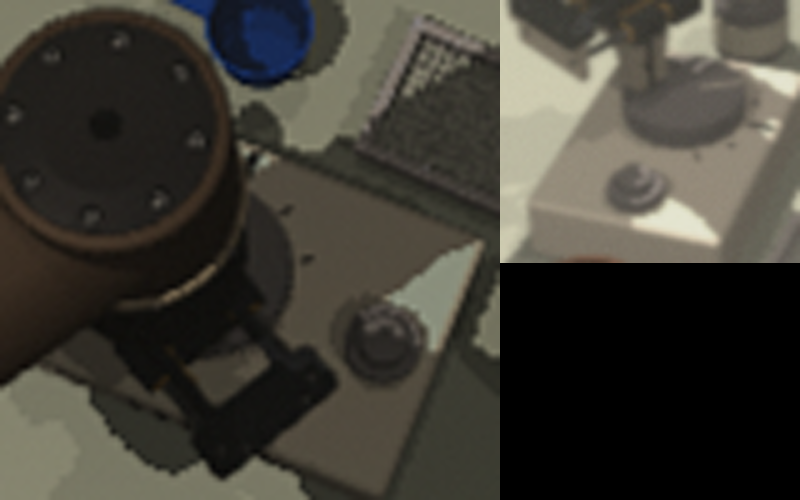

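Run:
```python
import cv2,numpy as np
from station import eyes
from h import *
g=eyes.grab_frame("side");w=eyes.grab_frame("wrist")
b=cv2.resize(g["color"][215:255,275:325],(800,640),interpolation=cv2.INTER_CUBIC)[:600]
cv2.imwrite("pics/s2.png",b[:,:,::-1]); cv2.imwrite("pics/w2.png",w["color"][:,:,::-1])
c=np.array([.5175,.0748])
for k in [0,1,1.5,2]:
    a=-.424+k*.5236
    for r in (.013,.047):
        u,v=proj(g,[c[0]+r*np.cos(a),c[1]+r*np.sin(a),.078]);x,y=proj(w,[c[0]+r*np.cos(a),c[1]+r*np.sin(a),.078]); print(k,r,((u-275)*16).round(),((v-215)*16).round(),x.round(),y.round())
```

```text
0 0.013 439.0 312.0 271.0 218.0
0 0.047 612.0 342.0 225.0 144.0
1 0.013 441.0 290.0 260.0 229.0
1 0.047 618.0 263.0 185.0 187.0
1.5 0.013 435.0 280.0 257.0 236.0
1.5 0.047 596.0 227.0 176.0 214.0
2 0.013 425.0 271.0 256.0 244.0
2 0.047 559.0 196.0 175.0 243.0
```

View pics/s2.png

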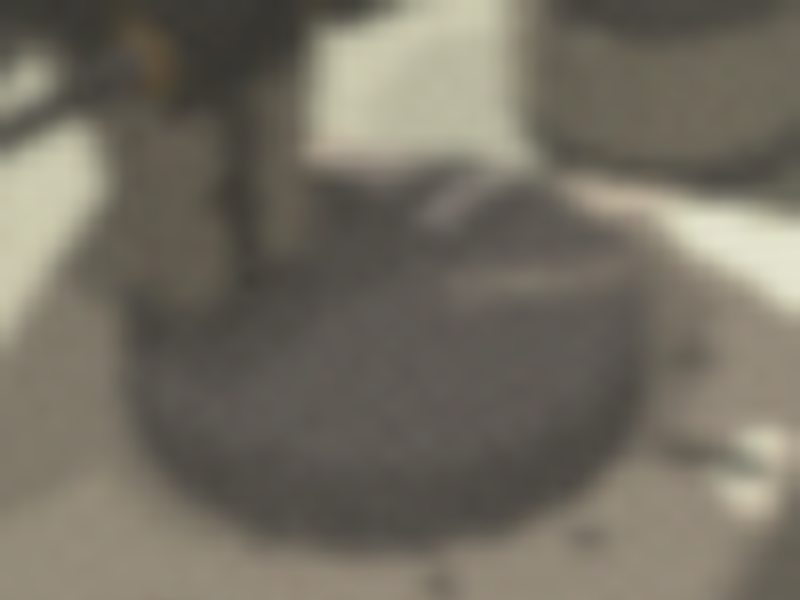

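View pics/w2.png

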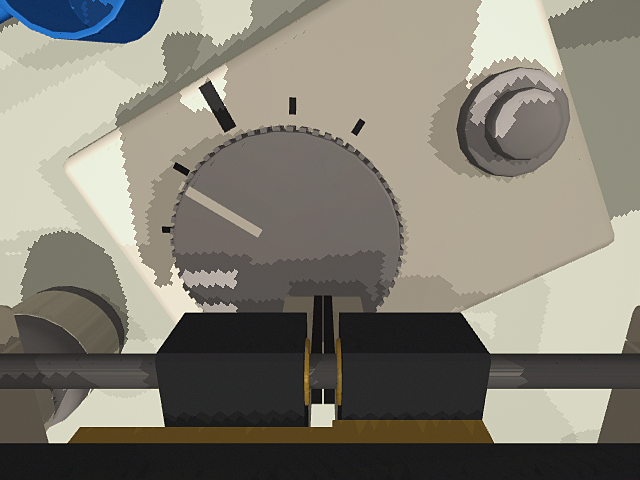

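The wrist view shows the pointer line from (262,234) to (187,190), lined up with the short mark one click before the long mark. The finger isn't slipping. I'll turn it one more click.

>>> {"name": "apply_moves", "arguments": {
  "moves": [
    [-1,-0.001,-0.0026,0,0.08],
    [-1,-0.001,-0.0026,0,0.08],
    [-1,-0.001,-0.0026,0,0.08],
    [-1,-0.001,-0.0026,0,0.08],
    [-1,-0.001,-0.0026,0,0.08],
    [-1,-0.001,-0.0026,0,0.08],
    [-1,0,0,0,0]
  ]
}}

```text
t: 6.0
eef_pos: [0.4993, 0.1055, 0.0781]
ee_rot: [-3.139, 0.001, -1.418]
force: [-5.0, 3.8, 12.8]
width: 0.0006
```

```bash
cat > wl.py <<'E'
import sys,cv2,numpy as np
from station import arm,eyes
from h import *
s=arm.get_state(); p=s['eef_pos']; d=p[:2]-[.5175,.0748]
print(s['t'],p,s['ee_rot'],s['force'],"r",np.hypot(*d),"ang",np.degrees(np.arctan2(d[1],d[0])))
w=eyes.grab_frame("wrist"); cv2.imwrite(f"pics/{sys.argv[1]}.png",w["color"][:,:,::-1])
E
python3 wl.py w3
```

```text
6.0 [0.49927774 0.10545711 0.07809533] [-3.13890758e+00  1.30596426e-03 -1.41781269e+00] [-5.0345283   3.80024935 12.77487469] r 0.03566383490773584 ang 120.72680156980505
```

View pics/w3.png

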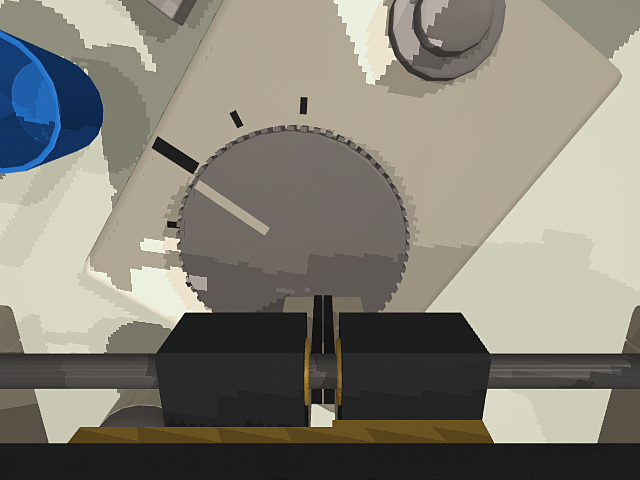

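The pointer from (268,233) to (197,183) now lines up with the long mark. I'll lift off and check that it stays.

>>> {"name": "apply_moves", "arguments": {
  "moves": [
    [-1,0,0,-0.004,0],
    [-1,0,0,-0.015,0],
    [-1,0,0,-0.025,0],
    [-1,0,0,0,0]
  ]
}}

```text
t: 6.38
eef_pos: [0.5004, 0.105, 0.1246]
ee_rot: [-3.136, 0.001, -1.413]
force: [1.2, 0.0, 0.5]
width: -0.0
```

```bash
python3 wl.py w4
python3 - <<'E'
from station import arm
from h import *
print(go(arm.get_state(),.473,-.0233,.12))
E
```

```text
6.3833 [0.50036044 0.10501106 0.12457694] [-3.13590680e+00  1.15051384e-03 -1.41250359e+00] [1.21146148 0.02134802 0.52913196] r 0.034734318445054306 ang 119.56742609132802
[0.1224 0.0464 0.0025]
```

View pics/w4.png

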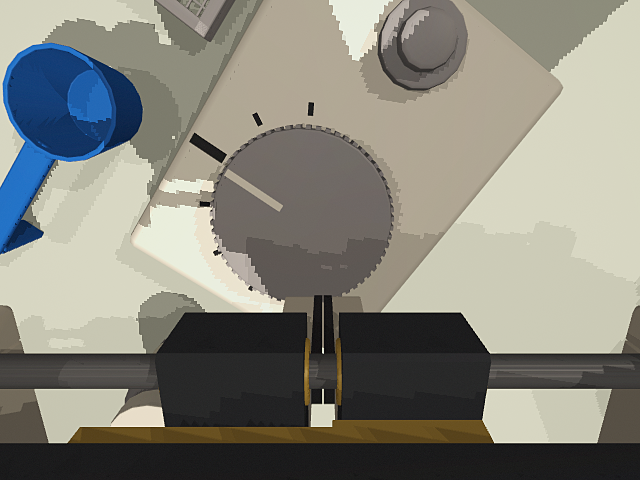

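```bash
cat > ang.py <<'E'
import sys,cv2,numpy as np
from station import eyes
from h import *
w=eyes.grab_frame("wrist"); K=w["camera_matrix"];T=w["extrinsics"]
def un(u,v,z):
    d=T[:3,:3]@np.array([(u-K[0,2])/K[0,0],-(v-K[1,2])/K[1,1],-1]); return (T[:3,3]+d*(z-T[2,3])/d[2])[:2]
v=[float(x) for x in sys.argv[1:]]
a,b=un(v[0],v[1],.078),un(v[2],v[3],.078);m,n=un(v[4],v[5],.055),un(v[6],v[7],.055)
f=lambda d:np.arctan2(d[1],d[0]); print(a,b,m,n,"ptr",f(b-a),"mark",f(n-m),"centre",a-.013*(b-a)/np.linalg.norm(b-a), "mark from c",f((m+n)/2-[.5175,.0748]))
E
python3 ang.py 281 208 227 172 224 160 192 136
```

```text
[0.52710298 0.07051037] [0.55672933 0.05619191] [0.56405814 0.05374278] [0.5826282  0.04345643] ptr -0.4501997209298542 mark -0.5058491394128968 centre [0.5153983  0.07616726] mark from c -0.4386875274790054
```

The dial holds at the mark: the pointer bearing is -0.45 and the mark reads -0.44 to -0.51, which agrees within measurement error. Next is the button.

>>> {"name": "apply_moves", "arguments": {
  "moves": [
    [-1,0.0204,0.0077,0,0],
    [-1,0.0204,0.0077,0,0],
    [-1,0.0204,0.0077,0,0],
    [-1,0.0204,0.0077,0,0],
    [-1,0.0204,0.0077,0,0],
    [-1,0.0204,0.0077,0,0],
    [-1,0,0,0.01,0],
    [-1,0,0,0,0],
    [-1,0,0,0,0]
  ]
}}

```text
t: 7.23
eef_pos: [0.4709, -0.0244, 0.1098]
ee_rot: [3.14, -0.0, -1.414]
force: [0.6, 0.4, 0.7]
width: 0.0005
```

```bash
python3 wl.py w5
python3 - <<'E'
from station import arm,eyes
from h import *
print(go(arm.get_state(),.473,-.0233,.08))
f=eyes.grab_frame("wrist");W=world(f).reshape(-1,3)
m=(np.linalg.norm(W[:,:2]-[.473,-.0233],axis=1)<.02)&(W[:,2]<.09)&(W[:,2]>.06)
p=W[m];print(len(p),np.percentile(p[:,2],[5,50,95]) if len(p) else 0, p.mean(0))
E
```

```text
7.2333 [ 0.47094485 -0.02440526  0.10984747] [ 3.13972343e+00 -2.87817961e-04 -1.41432318e+00] [0.58996147 0.37269708 0.71265522] r 0.10958588395896247 ang -115.13977446046057
[-0.0005 -0.0017  0.0303]
3143 [0.06479717 0.0677724  0.07715099] [ 0.47306138 -0.02830859  0.07074537]
```

View pics/w5.png

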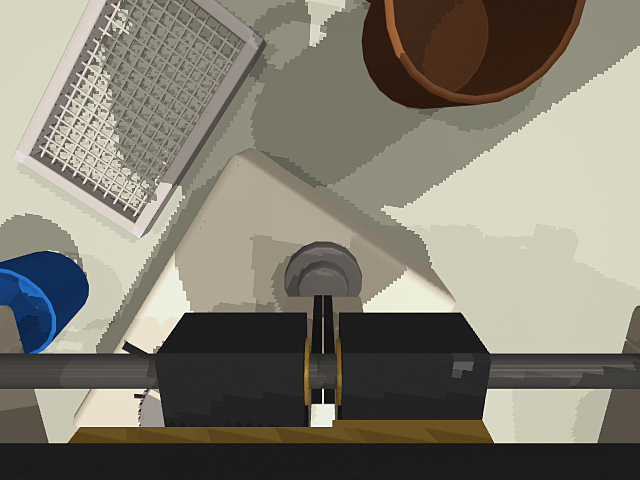

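>>> {"name": "apply_moves", "arguments": {
  "moves": [
    [-1,-0.0005,-0.0015,0.015,0],
    [-1,0,0,0.013,0],
    [-1,0,0,0.002,0],
    [-1,0,0,0.002,0],
    [-1,0,0,0.002,0],
    [-1,0,0,0,0]
  ]
}}

```text
t: 7.83
eef_pos: [0.4734, -0.023, 0.0769]
ee_rot: [-3.141, 0.0, -1.413]
force: [-1.1, 1.6, 1.2]
width: 0.0004
```

>>> {"name": "apply_moves", "arguments": {
  "moves": [
    [-1,0,0,0.002,0],
    [-1,0,0,0.002,0],
    [-1,0,0,0,0]
  ]
}}

```text
t: 8.08
eef_pos: [0.4735, -0.0231, 0.0729]
ee_rot: [-3.14, 0.0, -1.413]
force: [-1.1, 1.9, 2.1]
width: 0.0001
```

>>> {"name": "apply_moves", "arguments": {
  "moves": [
    [-1,0,0,0.001,0],
    [-1,0,0,0.001,0],
    [-1,0,0,0,0]
  ]
}}

```text
t: 8.33
eef_pos: [0.4736, -0.0231, 0.0712]
ee_rot: [-3.14, 0.0, -1.413]
force: [-1.7, 3.3, 9.5]
width: 0.0004
```

>>> {"name": "apply_moves", "arguments": {
  "moves": [
    [-1,0,0,0.0008,0],
    [-1,0,0,0,0],
    [-1,0,0,0,0]
  ]
}}

```text
t: 8.58
eef_pos: [0.4736, -0.0231, 0.071]
ee_rot: [-3.14, 0.0, -1.413]
force: [-4.3, 4.1, 18.7]
width: 0.0008
```

>>> {"name": "apply_moves", "arguments": {
  "moves": [
    [-1,0,0,-0.004,0],
    [-1,0,0,-0.006,0],
    [-1,0,0,-0.015,0],
    [-1,0,0,-0.03,0],
    [-1,0,0,-0.03,0],
    [-1,-0.02,-0.01,-0.03,0],
    [-1,-0.03,-0.02,-0.02,0],
    [-1,-0.03,-0.02,0,0],
    [-1,0,0,0,0],
    [-1,0,0,0,0]
  ]
}}

```text
t: 9.42
eef_pos: [0.5099, 0.0646, 0.2045]
ee_rot: [3.141, -0.0, -1.412]
force: [-0.9, -0.2, -0.4]
width: 0.0005
```

```bash
python3 wl.py w6; python3 look.py l6;  python3 - <<'E'
from station import eyes
from h import *
f=eyes.grab_frame("wrist");W=world(f).reshape(-1,3)
m=(np.linalg.norm(W[:,:2]-[.473,-.0233],axis=1)<.009)&(W[:,2]<.09)&(W[:,2]>.06)
print(m.sum(),np.percentile(W[m][:,2],[5,50,95]))
E
```

```text
9.4167 [0.50991296 0.06459965 0.20445734] [ 3.14071800e+00 -1.50040991e-04 -1.41189491e+00] [-0.88037925 -0.21308415 -0.39536199] r 0.012712606634985465 ang -126.64194576688271
9.4667 [0.50923774 0.06364994 0.204104  ] [ 3.13980597e+00 -4.16202654e-04 -1.41267791e+00] [-0.81442109 -0.57655789  0.68910908] r 0.013877640780962774 ang -126.53865965372616
556 [0.07526237 0.07644297 0.07768436]
```

View pics/w6.png

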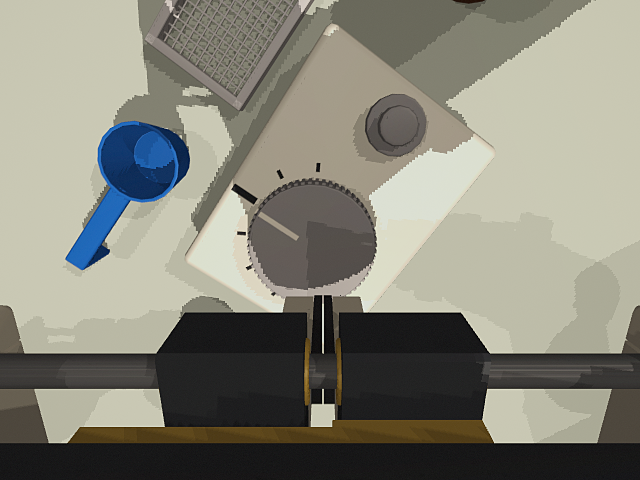

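View pics/l6.png

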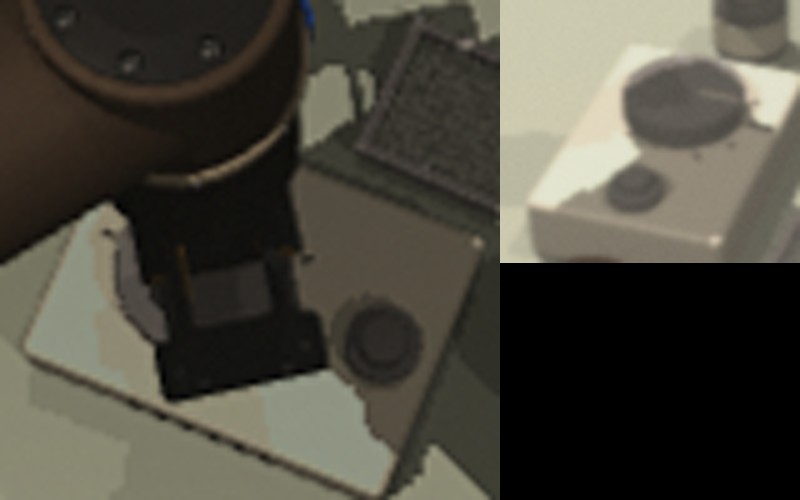

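```bash
python3 ang.py 298 239 258 212 256 202 234 186
python3 - <<'E'
from station import job
print(job.job_done())
E
```

```text
[0.52641031 0.06952001] [0.55848309 0.05338946] [0.5638557  0.05156175] [0.58218691 0.04155685] ptr -0.4659933426933786 mark -0.49960092947688417 centre [0.51479643 0.07536105] mark from c -0.4705405981754113
the job is handed in; nothing more can be done
None
```

I turned the dial two clicks clockwise, pressed the start button once and released it, then handed the job in. The hand-in gives no verdict, so success isn't confirmed beyond the checks below.

- **Dial:** I turned it with the closed fingertips pressing on its top at about 13–21 N, lifting off once it reached the long mark. In the last wrist picture the pointer bearing was -0.466 rad. The mark measured -0.47 rad from the dial's centre and -0.50 rad along its own printed line, so the two estimates differ slightly. Both put the dial within the 0.10 rad tolerance.
- **Button:** it went down to a hard stop at about z = 0.071, where the force rose from 2 N to 19 N. After release its top was back at about z = 0.0764. That is roughly 5.5–6 mm of travel, inferred from the heights and the stop, since the joint itself can't be read.
- **Other objects:** the arm was clear of everything at about z = 0.20. The last pictures show nothing disturbed and I felt no unexpected contact, but I did not re-measure the positions of the mug, tub, scoop, lint trap or hangers.

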